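# Stack the power banks on the dock and hold the check slide at its mark

## Robot

A 6-joint arm with a two-finger parallel gripper is mounted at the origin on the work surface. World frame = base frame: x ahead of the robot, y to its left, z up, the work surface at z = 0. Lengths are in m, angles in rad, forces in N, time in s.
With the tool pointing down it reaches from about 0.425 to 0.925 m from the base axis. Payload 12.5 kg.
Tool frame: the origin (TCP) lies between the finger pads; the fingertips stand 19 mm ahead of it and the grasp point (between the pads) is the TCP; z points along the fingers, x is the direction in which the jaws open and shut, and the axes are right-handed (so a half turn about z gives the same grasp; the last joint's range is limited). The gripper opens to 85 mm and grips with 20 to 120 N. Pads are 22 mm wide; open, the fingers measure 114 mm over their backs; the gripper's body (76 mm by 85 mm) begins 54 mm behind the grasp point. The pads swing forward as they close: fully open they stand 13 mm farther back than shut.
Start: joints at [-1.309, 0.491, 1.559, -0, 1.092, -0.106], TCP at [0.225, -0.583, 0.25] pointing down, gripper open.
Joint ranges: [-3.1, 3.1], [-0.84, 2.19], [0.05, 2.79], [-1.13, 4.28], [0.06, 2.93], [-2.69, 2.69]. Speed limits (rad/s): [2.22, 2.22, 2.79, 3.14, 3.14, 3.14].

## Interface

Orientations are given as a 3x3 rotation matrix whose columns are the frame's x, y, z axes.
In Python, from cell import arm gives the robot as it stands. The module is installed in compiled form; this text tells all that it offers.
- The arm moves only by the tool servo_tool, never from a script. Its argument "commands" is a list of rows, each a list of 7 numbers: the turn, a rotation vector about the tool's x, y, z in rad, then the shift along the tool's x, y, z in cm, then the gripper command: -1 is shut, 1 is fully open, values between are in proportion. In form: [[rx, ry, rz, x, y, z, grip], ...]. A call has 1 to 8 rows; each row shifts and turns the commanded pose from where the row before left it, along the tool's axes as they then stand; what a row does not reach is not made up. A row lasts 1/8 s, in which the tool goes at most 62.5 mm and 10.7 degrees, less where a joint would pass 70% of its speed; a pose out of reach is approached as far as the arm can. A call is refused whole if a number of a shift passes 6.25 or a number of a turn 0.188, either way. A call with a gripper value outside its range is refused whole. The fingers move at their own pace and stop on an object; the grip force is fixed at half the most. Time passes only in rows, so rows that do not move let the fingers close. It gives the time, the measured TCP pose, the force and the opening at its end, in the units of the state.
- arm.get_obs(): the state, without advancing time (a new reading comes with each control period).
- arm.get_image(name): name is "scene" or "top" or "wrist"; returns the picture (480x640x3 uint8, blue, green, red); there is no depth.
- arm.camera_info(name): a dict with "fx", "fy", "cx", "cy" (pixels), "rvec" (rotation vector, rad) and "tvec" (3), from world to camera coordinates, as OpenCV has them. Camera axes: x right, y down, z forward; pixel columns grow to the right and rows downward; lengths in m; the calibration is good to about 2 mm. A picture is of the moment at which its call begins: read the wrist's pose just before it. camera_info takes no time and is no camera call; for the wrist camera it gives the pose at the moment of the call.
- arm.close_job(): hands the job in, once; it reports no verdict.
The state is a dict: "time": time; "joint_pos": joint angles; "qvel": joint speeds; "tau": joint torques, N m; "ee_pos": TCP position; "orientation": TCP orientation; "ft_force": force on the tool from outside, world axes, zero at the start; "moment": the same for the moment, N m; "finger_gap": finger opening in m.
Only numpy, scipy, OpenCV 4.12 (cv2) and the standard library are available. Lean on these libraries where they do the work, as an engineer would, in place of code of your own. Each camera call takes 0.05 s, during which the arm holds its last target.

## Task

Lay the thick power bank centred on the dock's charging pad, lengthwise along the pad, and set the thin one squarely on top of it so that their edges line up; put them down rather than dropping them, and leave the other things on the shelf where they are. Then, to run the charge check, pull the dock's spring-return slide out by its upright grip until its pointer stands level with the brass mark, and keep holding it there: it springs back if let go, so finish with the gripper still holding the slide at the mark.

Things in the scene. Friction and masses are not known exactly. Their poses are not given: they have to be found in the camera images.
- thick_bank: thick aluminium power bank, flat slab 96 (its x) x 56 (its y) x 26 mm (z), about 0.27 kg, with a small black button on top near its -x end, loose on the shelf. Origin: centre of its underside, z up.
- thin_bank: thin aluminium power bank, same 96 x 56 mm outline but 16 mm thick, same button, about 0.17 kg, loose on the shelf. Origin: centre of its underside, x along its length, z up. The two banks may swap places.
- dock: fixed black charging dock, a base plate 170 (x) x 240 (y) x 18 mm high. Origin: centre of its underside. Its -x edge is the front, roughly towards the robot. The charging pad is on its +y half; the spring slide runs along x on its -y half, with a grey spring housing (top 32 mm above the shelf) behind it, x 44 to 80 mm.
- pad (a point): centre of the top of the grey charging pad, 24 mm above the shelf, at x 0, y +60 mm of the dock, axes as the dock's. The pad is 80 (x) x 44 mm (y) and stands 6 mm proud of the dock plate, so a bank overhangs it by 8 mm at the ends and 6 mm at the sides.
- slide: aluminium spring-return slide of the dock; axes as the dock's. Origin: middle of its underside, at x -5, y -75, z 18 mm of the dock when home. Block 40 (x) x 34 (y) mm, top 13 mm above the origin, carrying an upright flat grip 12 mm thick (x) and 32 mm wide (y) that stands from 13 to 57 mm above the origin, centred over it. It pulls out to the dock's -x (65 mm at most) against a spring of about 3.6 N at home, growing 1.2 N per 10 mm, and springs back when let go.
- pointer (a point): outer end of the slide's pointer, a 4 mm thick fin on the slide's -y side; at x 0, y -29, z 12 mm of the slide.
- mark: brass mark, a fixed upright fin 4 mm thick (x), 12 mm (y), 14 mm high beside the slide's path at y -112 mm of the dock, 23 to 45 mm out (-x) from the home pointer. Origin: centre of its underside, on the dock plate 18 mm above the shelf; axes as the dock's. The slide is at the mark when pointer and mark have the same x along the dock.
- bike_light: red bike light, round, 38 mm across, 34 mm high, with a clip on its -x side; origin under its centre. Leave alone.
- paperweight: blue domed paperweight, 58 mm across, 44 mm high; origin under its centre. Leave alone.
- earbud_case: matte black earbud case 58 x 46 x 24 mm in a shallow wooden tray (110 x 85 x 14 mm); origin under its centre. Leave alone.
- glasses_case: grey glasses case 60 x 160 (y) x 42 mm; origin under its centre. Leave alone.
- key_dish: white bowl 100 mm across, 25 mm high; origin under its centre. Leave alone.
- torch: dark steel pocket torch 110 (x) x 26 x 26 mm lying down; origin under its middle. Leave alone.
Things that resemble listed ones, but are neither listed nor needed, are in the scene too. What is shaped like the thin_bank but black or turquoise is not meant.

How it is judged:
On the way, in this order (a step that is already met when the one before it is completed fails the run):
1. the thick bank lies centred on the charging pad, let go (x of thick_bank in the frame of pad between -0.008 and 0.008 m and y of thick_bank in the frame of pad between -0.008 and 0.008 m and z of thick_bank in the frame of pad between -0.003 and 0.003 m and angle between the x axis of thick_bank and the x axis of dock, either way round below 0.12 rad and angle between thick_bank's own z axis and vertical below 0.06 rad and contact force between the fingers and thick_bank below 0.1 N and linear speed of thick_bank below 0.03 m/s), for 0.2 s.
2. the thin bank lies squarely on the thick one, let go (all of step 1 and x of thin_bank in the frame of thick_bank between -0.006 and 0.006 m and y of thin_bank in the frame of thick_bank between -0.006 and 0.006 m and z of thin_bank in the frame of thick_bank between 0.023 and 0.029 m and angle between the x axis of thin_bank and the x axis of thick_bank, either way round below 0.1 rad and angle between thin_bank's own z axis and vertical below 0.06 rad and contact force between the fingers and thin_bank below 0.1 N and linear speed of thin_bank below 0.03 m/s), for 0.2 s.
3. the slide is held by the fingers with its pointer at the mark (x of pointer in the frame of mark between -0.005 and 0.005 m and contact force between the fingers and slide above 3 N and linear speed of slide below 0.02 m/s), for 0.5 s.
At the end, for the whole second after the job is handed in: Thick bank flat on the pad, within 8 mm each way and 0.12 rad; thin bank flat on it, within 6 mm each way and 0.1 rad; both at rest, not touched by the fingers. Ends holding: the fingers press the slide with over 3 N and keep its pointer within 5 mm of the mark, still (all of step 2 and all of step 3); the arm keeps its last pose, push and grip.
It fails at once if another thing on the shelf is moved more than 20 mm (distance of any of bike_light, paperweight, earbud_case, glasses_case, key_dish, torch from where it was at the start of the episode above 0.02 m).
It fails at once if a power bank is dropped ((linear speed of thick_bank above 0.5 m/s and contact force between the fingers and thick_bank below 0.1 N) or (linear speed of thin_bank above 0.5 m/s and contact force between the fingers and thin_bank below 0.1 N)).
It also fails if it takes over 72 s, if anything falls off the work surface, if the arm or the gripper's body presses on something with over 40 N, if the wrist force passes 120 N, or if a joint passes its speed limit or range.

## Working session

There is one attempt and no reset: what is moved stays moved. The work goes in short steps, Python scripts to look and compute and a tool call to move; the robot and the scene stay as the last step left them, time stands still between calls to the robot, and variables do not carry over. Pictures are saved under pics/ and viewed, and the job is handed in when it is done.

Besides the shell and the picture viewer there is one more tool, called after ">>>" by a JSON object that holds its "fn" and its "kwargs", one argument or row to a line. servo_tool: Moves the arm, as the interface text tells. Its arguments: {"type":"object","properties":{"commands":{"type":"array"}},"required":["commands"]}

```bash
mkdir -p pics; ls; cat > h.py <<'E'
import numpy as np, cv2
from cell import arm
def cam(n):
    c=arm.camera_info(n); K=np.array([[c['fx'],0,c['cx']],[0,c['fy'],c['cy']],[0,0,1]]); R=cv2.Rodrigues(np.array(c['rvec'],float))[0]; return K,R,np.array(c['tvec'],float).ravel()
def px2w(n,u,v,z,C=None):
    K,R,t=C or cam(n); d=R.T@np.linalg.inv(K)@np.array([u,v,1.]); o=-R.T@t
    return o+d*(z-o[2])/d[2]
def w2px(n,P,C=None):
    K,R,t=C or cam(n); p=K@(R@np.asarray(P,float)+t); return p[:2]/p[2]
def crop(im,u0,v0,u1,v1,s,name):
    c=cv2.resize(im[v0:v1,u0:u1],None,fx=s,fy=s,interpolation=cv2.INTER_CUBIC); cv2.imwrite('pics/'+name,c)
E
python3 - <<'E'
from h import *
for n in ['scene','top','wrist']:
    cv2.imwrite(f'pics/{n}0.png',arm.get_image(n)); print(n,arm.camera_info(n))
print(arm.get_obs())
E
```

```text
pics
scene {'fx': 560.4993260240753, 'fy': 560.4993260240753, 'cx': 326.9113362240636, 'cy': 233.12268082867433, 'rvec': array([ 2.16976307,  0.61182597, -0.28545272]), 'tvec': array([-0.43870295, -0.20825449,  1.57179432])}
top {'fx': 480.70949182438045, 'fy': 480.70949182438045, 'cx': 317.50556888277885, 'cy': 236.47651285090166, 'rvec': array([ 2.13254451, -2.19159429,  0.11030342]), 'tvec': array([-0.07262567,  0.57363501,  0.99731569])}
wrist {'fx': 347.3917536532806, 'fy': 347.3917536532806, 'cx': 321.9529418111876, 'cy': 248.1874491944898, 'rvec': array([-2.39961735,  1.64659565,  0.22619978]), 'tvec': array([-0.62432625, -0.03417898,  0.37861093])}
{'time': 0.15, 'joint_pos': array([-1.30856847e+00,  4.91411225e-01,  1.55929020e+00,  1.43443963e-05,
        1.09170449e+00, -1.05551757e-01]), 'qvel': array([-7.80766793e-04, -1.03707802e-03, -1.34388587e-03, -7.41134866e-04,
       -2.01807309e-04,  4.98167996e-05]), 'tau': array([ 8.42704540e-04, -6.18708873e+01, -2.61693674e+01, -7.16762065e-05,
        3.20426298e-03,  5.54358735e-05]), 'ee_pos': array([ 0.22473105, -0.58304939,  0.24987474]), 'orientation': array([[ 3.59538159e-01, -9.33130362e-01, -1.98530848e-04],
       [-9.33130034e-01, -3.59538200e-01,  7.88763562e-04],
       [-8.07398652e-04, -9.83355018e-05, -9.99999669e-01]]), 'ft_force': array([ 0.58616035, -0.56479431, -0.68766735]), 'moment': array([-0.02747797,  0.08273312, -0.00733809]), 'finger_gap': 0.0853712699556028}
```

View pics/scene0.png

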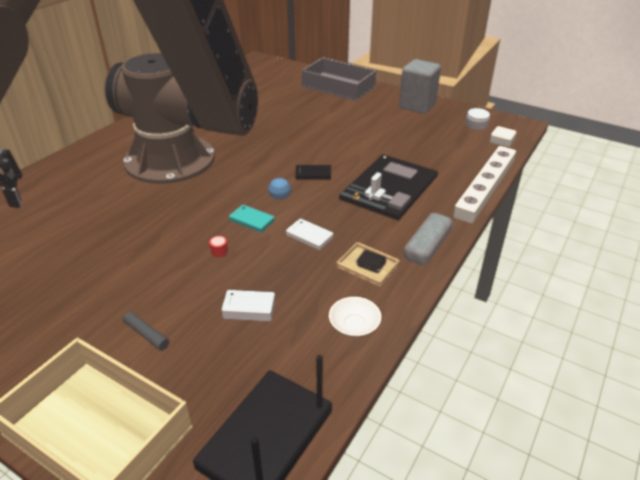

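View pics/top0.png

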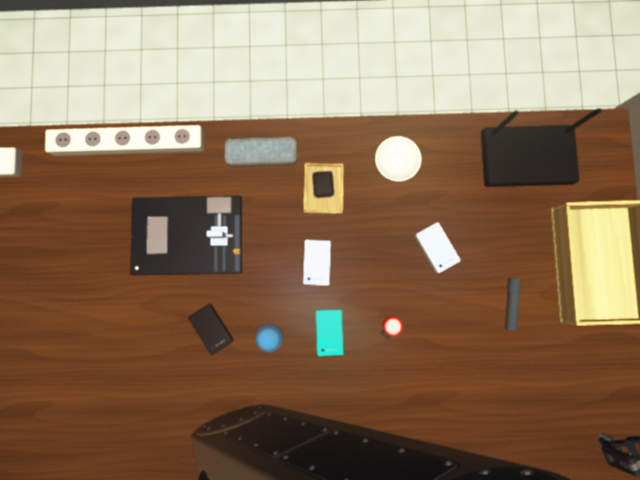

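View pics/wrist0.png

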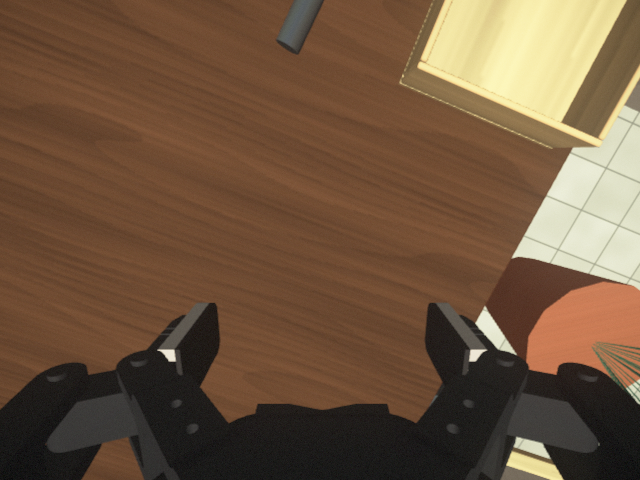

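Top view: the banks could be the silver ones at (317,262) and (438,247), plus the turquoise one at (330,332) and the black one at (210,328). The last two are decoys by colour. In the scene view, the silver one at (248,305), which is (438,247) in top, shows the taller side, so it should be the thick bank. I'll confirm that in crops.

```bash
python3 - <<'E'
from h import *
s=cv2.imread('pics/scene0.png');t=cv2.imread('pics/top0.png')
crop(s,210,210,350,330,5,'s1.png')
a=cv2.resize(t[215:280,410:470],None,fx=6,fy=6,interpolation=cv2.INTER_CUBIC)
b=cv2.resize(t[230:295,287:347],None,fx=6,fy=6,interpolation=cv2.INTER_CUBIC)
cv2.imwrite('pics/t1.png',np.hstack([a,b]))
crop(t,125,185,250,285,6,'t2.png')
E
```

```text
(no output)
```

View pics/s1.png

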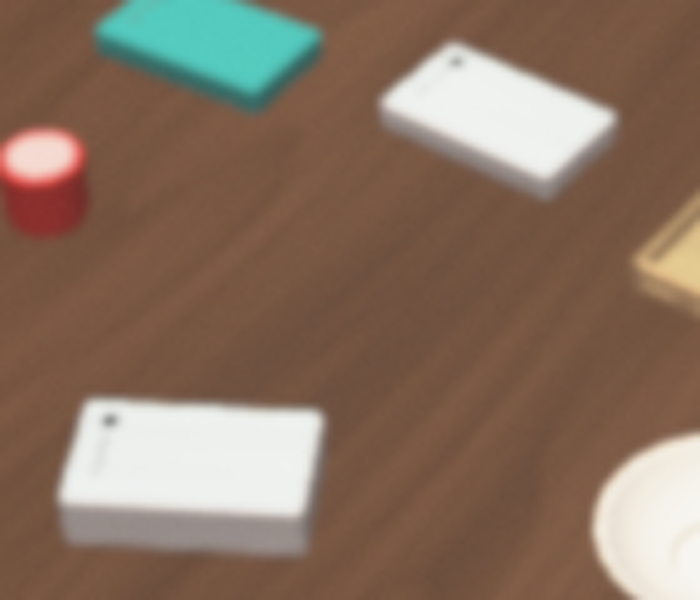

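View pics/t1.png

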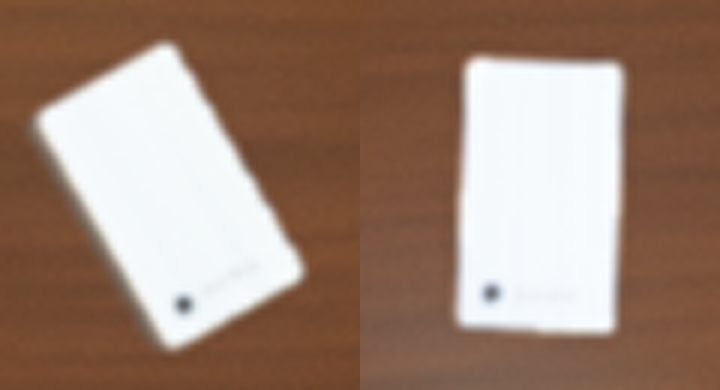

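View pics/t2.png

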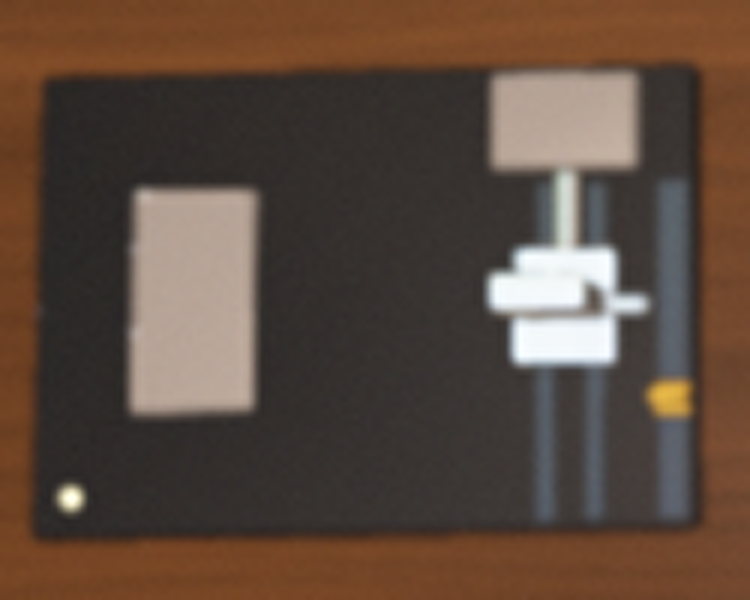

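Confirmed: the silver bank at top (438,247) has the tall side and is the thick one. The silver one at (317,262) is the thin one. Both have the button at the robot-side end.

```bash
python3 - <<'E'
from h import *
t=cv2.imread('pics/top0.png'); C=cam('top')
g=t.min(axis=2)
for nm,(u0,v0,u1,v1),z in [('thick',(410,215,470,280),.026),('thin',(290,232,345,292),.016)]:
    m=(cv2.resize(g[v0:v1,u0:u1],None,fx=8,fy=8,interpolation=cv2.INTER_CUBIC)>150).astype(np.uint8)
    c=max(cv2.findContours(m,cv2.RETR_EXTERNAL,cv2.CHAIN_APPROX_NONE)[0],key=cv2.contourArea).reshape(-1,2)
    P=np.array([px2w('top',(x+.5)/8-.5+u0,(y+.5)/8-.5+v0,z,C)[:2] for x,y in c])
    r=cv2.minAreaRect((P*1000).astype(np.float32)); print(nm,r)
f=lambda x,y,z:px2w('top',(x+.5)/6-.5+125,(y+.5)/6-.5+185,z,C)
for k,(x,y) in dict(tl=(47,78),tr=(695,67),br=(697,525),bl=(35,537)).items(): print(k,f(x,y,.018))
for k,(x,y) in dict(tl=(135,189),tr=(258,189),br=(255,412),bl=(129,413)).items(): print('pad',k,f(x,y,.024))
print('pointer',f(630,304,.03)); print('mark',f(672,398,.032),'griptop',f(537,292,.075))
E
```

```text
thick ((542.0756225585938, -344.9591979980469), (97.19500732421875, 58.26507568359375), 27.470714569091797)
thin ((517.5977172851562, -84.6063232421875), (58.072303771972656, 98.07539367675781), 86.06100463867188)
tl [0.66984958 0.3151268  0.018     ]
tr [0.66717941 0.07809024 0.018     ]
br [0.50039977 0.07894838 0.018     ]
bl [0.50256069 0.31693731 0.018     ]
pad tl [0.62695104 0.28022992 0.024     ]
pad tr [0.62569708 0.23564883 0.024     ]
pad br [0.54489491 0.23615832 0.024     ]
pad bl [0.54577968 0.28143866 0.024     ]
pointer [0.57941461 0.10016756 0.03      ]
mark [0.54514059 0.0850781  0.032     ] griptop [0.57916629 0.12344956 0.075     ]
```

```bash
cat >> h.py <<'E'
def plan(x,y,z,deg):
    o=arm.get_obs(); R=np.array(o['orientation']); p=np.array(o['ee_pos'])
    a0=np.arctan2(R[1,0],R[0,0]); a=np.radians(deg)
    Rt=np.array([[np.cos(a),np.sin(a),0],[np.sin(a),-np.cos(a),0],[0,0,-1]])
    d=np.array([x,y,z])-p
    tilt=cv2.Rodrigues(R.T@Rt)[0].ravel()
    print('t %.2f pos %s ang %.2f | turn(tool) %s | then shift cm (target axes) %s'%(o['time'],p.round(4),np.degrees(a0),tilt.round(4),(Rt.T@d*100).round(2)), 'F',np.round(o['ft_force'],1),'gap',round(o['finger_gap'],4))
E
python3 -c "
from h import *
plan(.542,-.345,.15,-62.5)"
```

```text
t 0.15 pos [ 0.2247 -0.583   0.2499] ang -68.93 | turn(tool) [-1.000e-04  8.000e-04 -1.122e-01] | then shift cm (target axes) [ -6.47 -39.13   9.99] F [ 0.6 -0.6 -0.7] gap 0.0854
```

>>> {"fn": "servo_tool", "kwargs": {
  "commands": [
    [0,0,-0.112,0,0,0,1],
    [0,0,0,-1,-5.6,0,1],
    [0,0,0,-1,-5.6,0,1],
    [0,0,0,-1,-5.6,1,1],
    [0,0,0,-1,-5.6,2,1],
    [0,0,0,-1,-5.6,2,1],
    [0,0,0,-1,-5.6,2,1],
    [0,0,0,-0.5,-5.5,3,1]
  ]
}}

```text
time: 1.15
ee_pos: [0.5429, -0.344, 0.1503]
orientation: [[0.462, -0.887, 0.001], [-0.887, -0.462, -0.001], [0.001, -0.0, -1.0]]
ft_force: [0.7, -0.6, -1.0]
finger_gap: 0.0852
```

```bash
python3 -c "
from h import *
plan(.542,-.345,.023,-62.5)
cv2.imwrite('pics/w1.png',arm.get_image('wrist'))
plan(.542,-.345,.023,-62.5)"
```

```text
t 1.15 pos [ 0.5429 -0.344   0.1503] ang -62.50 | turn(tool) [-0.0005 -0.0012 -0.    ] | then shift cm (target axes) [ 0.05  0.13 12.73] F [ 0.7 -0.6 -1. ] gap 0.0852
t 1.20 pos [ 0.546  -0.3397  0.1459] ang -62.35 | turn(tool) [0.0002 0.0034 0.0027] | then shift cm (target axes) [ 0.28  0.6  12.29] F [ 0.   5.8 -4.3] gap 0.0856
```

View pics/w1.png

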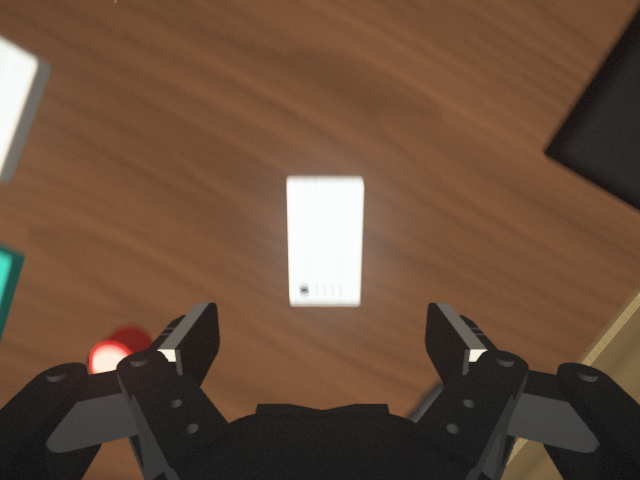

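>>> {"fn": "servo_tool", "kwargs": {
  "commands": [
    [0,0,0,0,0,0,1],
    [0,0,0,0,0,0,1]
  ]
}}

```text
time: 1.45
ee_pos: [0.5409, -0.3459, 0.1509]
orientation: [[0.461, -0.887, 0.0], [-0.887, -0.461, -0.0], [0.0, 0.0, -1.0]]
ft_force: [0.1, 0.1, 0.4]
finger_gap: 0.0849
```

```bash
python3 -c "
from h import *
plan(.542,-.345,.023,-62.5)
im=arm.get_image('wrist');cv2.imwrite('pics/w2.png',im);C=cam('wrist')
g=im.min(axis=2)[140:330,240:400]; m=(g>150).astype(np.uint8)
c=max(cv2.findContours(m,0,1)[0],key=cv2.contourArea).reshape(-1,2)
P=np.array([px2w('wrist',x+240,y+140,.026,C)[:2] for x,y in c]);print(cv2.minAreaRect((P*1000).astype(np.float32)))"
```

```text
t 1.45 pos [ 0.5409 -0.3459  0.1509] ang -62.54 | turn(tool) [ 0.     -0.0005 -0.0007] | then shift cm (target axes) [-0.02 -0.14 12.79] F [0.1 0.1 0.4] gap 0.0849
((543.8037719726562, -346.35479736328125), (94.66143798828125, 55.3167724609375), 27.327898025512695)
```

>>> {"fn": "servo_tool", "kwargs": {
  "commands": [
    [0,0,0,0,-0.2,3,1],
    [0,0,0,0,0,3,1],
    [0,0,0,0,0,3,1],
    [0,0,0,0,0,2.3,1],
    [0,0,0,0,0,1.0,1],
    [0,0,0,0,0,0.5,1],
    [0,0,0,0,0,0,1],
    [0,0,0,0,0,0,0]
  ]
}}

```text
time: 2.5
ee_pos: [0.5434, -0.3446, 0.0233]
orientation: [[0.462, -0.887, 0.001], [-0.887, -0.462, -0.001], [0.001, -0.001, -1.0]]
ft_force: [0.7, 0.2, 1.0]
finger_gap: 0.0693
```

>>> {"fn": "servo_tool", "kwargs": {
  "commands": [
    [0,0,0,0,0,0,-1],
    [0,0,0,0,0,0,-1],
    [0,0,0,0,0,0,-1],
    [0,0,0,0,0,0,-1],
    [0,0,0,0,0,0,-1]
  ]
}}

```text
time: 3.12
ee_pos: [0.5436, -0.3447, 0.0237]
orientation: [[0.462, -0.887, 0.002], [-0.887, -0.462, -0.001], [0.002, -0.001, -1.0]]
ft_force: [-0.4, -0.3, 7.3]
finger_gap: 0.0548
```

```bash
python3 -c "
from h import *
plan(.542,-.345,.023,-62.5)"
```

```text
t 3.12 pos [ 0.5436 -0.3447  0.0237] ang -62.50 | turn(tool) [-0.0007 -0.002  -0.0001] | then shift cm (target axes) [-0.05  0.16  0.07] F [-0.4 -0.3  7.3] gap 0.0548
```

>>> {"fn": "servo_tool", "kwargs": {
  "commands": [
    [0,0,0,0,0,-0.5,-1],
    [0,0,0,0,0,-2,-1],
    [0,0,0,0,0,-3,-1],
    [0,0,0,0,0,-3,-1],
    [0,0,0,0,0,-3,-1],
    [0,0,0,0,0,-2,-1],
    [0,0,0,0,0,0,-1],
    [0,0,0,0,0,0,-1]
  ]
}}

```text
time: 4.12
ee_pos: [0.5428, -0.344, 0.1571]
orientation: [[0.462, -0.887, -0.001], [-0.887, -0.462, 0.0], [-0.001, 0.0, -1.0]]
ft_force: [-0.3, -0.6, -2.8]
finger_gap: 0.0547
```

```bash
python3 -c "
from h import *
plan(.5857,.258,.16,-90.5)
im=arm.get_image('wrist');cv2.imwrite('pics/w3.png',im)"
```

```text
t 4.12 pos [ 0.5428 -0.344   0.1571] ang -62.51 | turn(tool) [0.0005 0.0005 0.4885] | then shift cm (target axes) [-60.24  -3.77  -0.29] F [-0.3 -0.6 -2.8] gap 0.0547
```

View pics/w3.png

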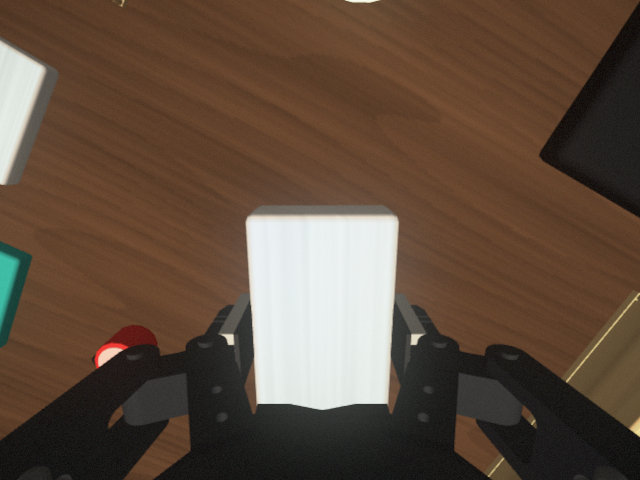

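>>> {"fn": "servo_tool", "kwargs": {
  "commands": [
    [0,0,0.1,0,0,0,-1],
    [0,0,0.14,0,0,0,-1],
    [0,0,0.14,0,0,0,-1],
    [0,0,0.108,0,0,0,-1],
    [0,0,0,-1.7,0,0,-1],
    [0,0,0,-3,0,0,-1],
    [0,0,0,-4,0,0,-1],
    [0,0,0,-4,0,0,-1]
  ]
}}

```text
time: 5.18
ee_pos: [0.5436, -0.2151, 0.1569]
orientation: [[-0.005, -1.0, -0.001], [-1.0, 0.005, 0.001], [-0.001, 0.001, -1.0]]
ft_force: [0.5, 0.1, -3.2]
finger_gap: 0.0546
```

>>> {"fn": "servo_tool", "kwargs": {
  "commands": [
    [0,0,0,-4,0,0,-1],
    [0,0,0,-4,-0.7,0,-1],
    [0,0,0,-4,-0.7,0,-1],
    [0,0,0,-4,-0.7,0,-1],
    [0,0,0,-4,-0.7,0,-1],
    [0,0,0,-4,-0.7,0,-1],
    [0,0,0,-4,-0.2,0,-1],
    [0,0,0,-4,0,0,-1]
  ]
}}

```text
time: 6.18
ee_pos: [0.5829, 0.1045, 0.157]
orientation: [[-0.005, -1.0, -0.001], [-1.0, 0.005, -0.0], [0.0, 0.001, -1.0]]
ft_force: [0.3, -0.2, -2.9]
finger_gap: 0.0549
```

>>> {"fn": "servo_tool", "kwargs": {
  "commands": [
    [0,0,0,-4,0,0,-1],
    [0,0,0,-4,0,0,-1],
    [0,0,0,-3.5,0,0,-1],
    [0,0,0,-2.5,0,0,-1],
    [0,0,0,-1.5,0,0,-1],
    [0,0,0,0,0,0,-1],
    [0,0,0,0,0,0,-1]
  ]
}}

```text
time: 7.05
ee_pos: [0.5849, 0.2567, 0.1573]
orientation: [[-0.008, -1.0, -0.0], [-1.0, 0.008, -0.0], [0.0, 0.0, -1.0]]
ft_force: [0.2, -0.3, -2.1]
finger_gap: 0.0548
```

```bash
python3 -c "
from h import *
plan(.5857,.258,.06,-90.5)
im=arm.get_image('wrist');cv2.imwrite('pics/w4.png',im)"
```

```text
t 7.05 pos [0.5849 0.2567 0.1573] ang -90.46 | turn(tool) [ 0.0004 -0.0004  0.0006] | then shift cm (target axes) [-0.14 -0.08  9.73] F [ 0.2 -0.3 -2.1] gap 0.0548
```

View pics/w4.png

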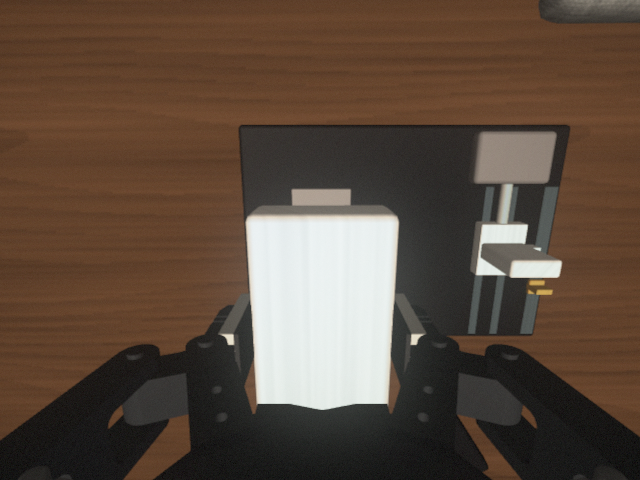

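```bash
python3 -c "
from h import *
C=cam('wrist')
for u,v,z in [(292,190,.024),(351,190,.024),(241,126,.018),(568,126,.018),(534,335,.018),(322,219,.160),(247,222,.16),(398,222,.16)]: print(u,v,px2w('wrist',u,v,z,C).round(4))
im=cv2.imread('pics/w4.png');crop(im,230,110,580,345,2,'w4c.png')"
```

```text
292 190 [0.6264 0.2785 0.024 ]
351 190 [0.626  0.2353 0.024 ]
241 126 [0.6714 0.3141 0.018 ]
568 126 [0.6694 0.0804 0.018 ]
534 335 [0.5028 0.0788 0.018 ]
322 219 [0.6305 0.2565 0.16  ]
247 222 [0.6297 0.283  0.16  ]
398 222 [0.6292 0.2297 0.16  ]
```

View pics/w4c.png

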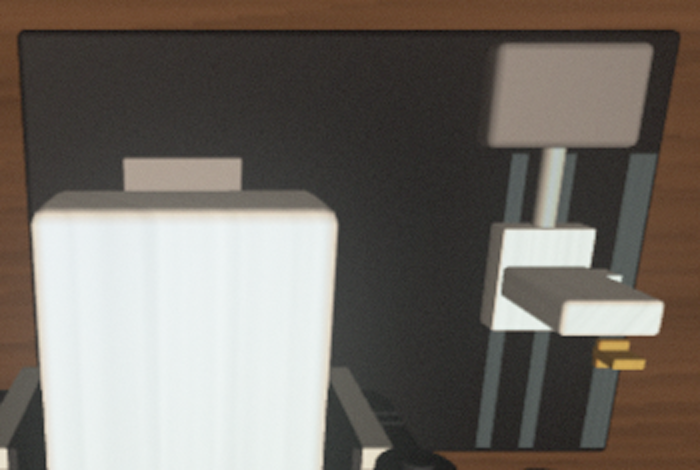

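>>> {"fn": "servo_tool", "kwargs": {
  "commands": [
    [0,0,0,-0.08,-0.2,1.5,-1],
    [0,0,0,0,0,2,-1],
    [0,0,0,0,0,2,-1],
    [0,0,0,0,0,2,-1],
    [0,0,0,0,0,1.5,-1],
    [0,0,0,0,0,1,-1],
    [0,0,0,0,0,0.5,-1],
    [0,0,0,0,0,0,-1]
  ]
}}

```text
time: 8.1
ee_pos: [0.5871, 0.2581, 0.0524]
orientation: [[-0.008, -1.0, 0.0], [-1.0, 0.008, -0.0], [0.0, -0.0, -1.0]]
ft_force: [0.8, 0.2, -2.5]
finger_gap: 0.055
```

>>> {"fn": "servo_tool", "kwargs": {
  "commands": [
    [0,0,0,0,0,0.2,-1],
    [0,0,0,0,0,0.1,-1],
    [0,0,0,0,0,0.1,-1],
    [0,0,0,0,0,0,-1]
  ]
}}

```text
time: 8.6
ee_pos: [0.5871, 0.2582, 0.0485]
orientation: [[-0.008, -1.0, 0.0], [-1.0, 0.008, -0.0], [0.0, -0.0, -1.0]]
ft_force: [0.5, 0.0, -3.0]
finger_gap: 0.0546
```

>>> {"fn": "servo_tool", "kwargs": {
  "commands": [
    [0,0,0,0,0,0.08,-1],
    [0,0,0,0,0,0,-1],
    [0,0,0,0,0,0,-1]
  ]
}}

```text
time: 8.98
ee_pos: [0.5871, 0.2581, 0.0477]
orientation: [[-0.008, -1.0, 0.0], [-1.0, 0.008, -0.0], [0.0, -0.0, -1.0]]
ft_force: [-0.3, 0.5, -0.9]
finger_gap: 0.0546
```

>>> {"fn": "servo_tool", "kwargs": {
  "commands": [
    [0,0,0,0,0,0.03,-1],
    [0,0,0,0,0,0,0.4],
    [0,0,0,0,0,0,0.6],
    [0,0,0,0,0,0,1],
    [0,0,0,0,0,0,1],
    [0,0,0,0,0,0,1]
  ]
}}

```text
time: 9.72
ee_pos: [0.5871, 0.2581, 0.0473]
orientation: [[-0.008, -1.0, 0.0], [-1.0, 0.008, -0.0], [0.0, -0.0, -1.0]]
ft_force: [0.2, -0.2, 0.7]
finger_gap: 0.0852
```

>>> {"fn": "servo_tool", "kwargs": {
  "commands": [
    [0,0,0,0,0,-1,1],
    [0,0,0,0,0,-3,1],
    [0,0,0,0,0,-4,1],
    [0,0,0,0,0,-2.5,1],
    [0,0,0,0,0,0,1],
    [0,0,0,0,0,0,1]
  ]
}}

```text
time: 10.48
ee_pos: [0.5867, 0.258, 0.152]
orientation: [[-0.008, -1.0, -0.001], [-1.0, 0.008, -0.0], [0.0, 0.001, -1.0]]
ft_force: [-0.7, 0.3, -0.4]
finger_gap: 0.0851
```

```bash
cat >> h.py <<'E'
def rect(n,u0,v0,u1,v1,z,th=150):
    im=arm.get_image(n); C=cam(n); g=im.min(axis=2)
    m=(cv2.resize(g[v0:v1,u0:u1],None,fx=8,fy=8,interpolation=cv2.INTER_CUBIC)>th).astype(np.uint8)
    c=max(cv2.findContours(m,cv2.RETR_EXTERNAL,cv2.CHAIN_APPROX_NONE)[0],key=cv2.contourArea).reshape(-1,2)
    P=np.array([px2w(n,(x+.5)/8-.5+u0,(y+.5)/8-.5+v0,z,C)[:2] for x,y in c])
    print(n,cv2.minAreaRect((P*1000).astype(np.float32))); return im
E
python3 -c "
from h import *
plan(.5176,-.0846,.16,-93.94)
im=rect('wrist',235,110,405,325,.050);cv2.imwrite('pics/w5.png',im)"
```

```text
t 10.47 pos [0.5867 0.258  0.152 ] ang -90.47 | turn(tool) [ 0.0006 -0.0003  0.0606] | then shift cm (target axes) [34.66  4.54 -0.8 ] F [-0.7  0.3 -0.4] gap 0.0851
wrist ((586.8101196289062, 258.5942077636719), (54.97422790527344, 94.53407287597656), 89.53401184082031)
```

View pics/w5.png

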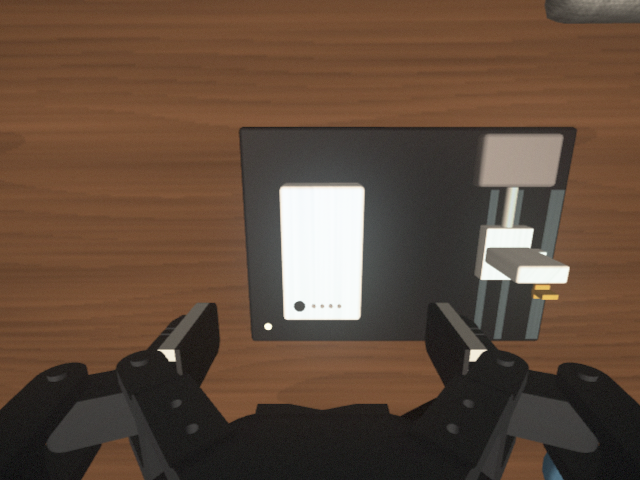

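The thick bank lies on the pad at (0.5868, 0.2586), against a pad centre of about (0.586, 0.2575). Next is the thin bank.

>>> {"fn": "servo_tool", "kwargs": {
  "commands": [
    [0,0,0.061,2,0,0,1],
    [0,0,0,4,0.5,0,1],
    [0,0,0,5,0.8,0,1],
    [0,0,0,5.5,0.8,0,1],
    [0,0,0,5.5,0.8,0,1],
    [0,0,0,5.5,0.8,0,1],
    [0,0,0,4.5,0.5,0,1],
    [0,0,0,2.5,0.3,0,1]
  ]
}}

```text
time: 11.52
ee_pos: [0.5183, -0.0857, 0.1518]
orientation: [[-0.074, -0.997, -0.001], [-0.997, 0.074, 0.0], [-0.0, 0.001, -1.0]]
ft_force: [0.1, -0.5, -0.2]
finger_gap: 0.0852
```

>>> {"fn": "servo_tool", "kwargs": {
  "commands": [
    [0,0,0,0,0,0,1],
    [0,0,0,0,0,0,1],
    [0,0,0,0,0,0,1]
  ]
}}

```text
time: 11.9
ee_pos: [0.5195, -0.0822, 0.1522]
orientation: [[-0.069, -0.998, -0.0], [-0.998, 0.069, 0.0], [-0.0, 0.0, -1.0]]
ft_force: [0.9, 0.7, 0.6]
finger_gap: 0.0853
```

```bash
python3 -c "
from h import *
plan(.5176,-.0846,.021,-93.94)
im=rect('wrist',235,110,405,330,.016);cv2.imwrite('pics/w6.png',im)"
```

```text
t 11.90 pos [ 0.5195 -0.0822  0.1522] ang -93.93 | turn(tool) [0.0003 0.     0.0002] | then shift cm (target axes) [ 0.25  0.18 13.12] F [0.9 0.7 0.6] gap 0.0853
wrist ((519.8853149414062, -85.42918395996094), (55.461700439453125, 95.03651428222656), 86.25935363769531)
```

View pics/w6.png

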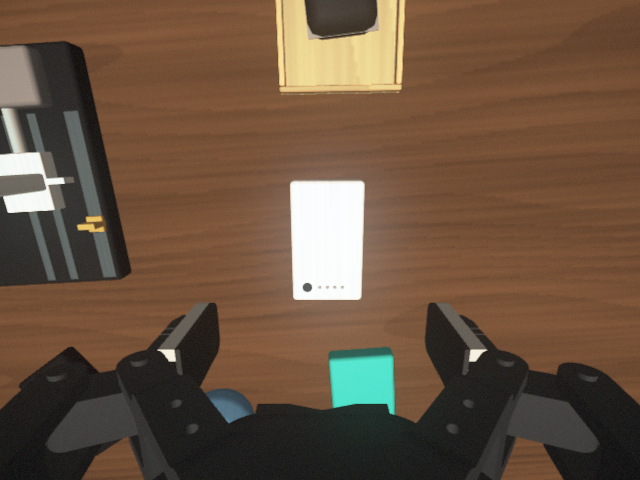

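>>> {"fn": "servo_tool", "kwargs": {
  "commands": [
    [0,0,0,0.29,0,3,1],
    [0,0,0,0,0,3,1],
    [0,0,0,0,0,3,1],
    [0,0,0,0,0,2.3,1],
    [0,0,0,0,0,1.0,1],
    [0,0,0,0,0,0.55,1],
    [0,0,0,0,0,0,1],
    [0,0,0,0,0,0,0]
  ]
}}

```text
time: 12.95
ee_pos: [0.5196, -0.0859, 0.0245]
orientation: [[-0.069, -0.998, 0.001], [-0.998, 0.069, -0.0], [0.0, -0.001, -1.0]]
ft_force: [0.5, 0.1, -0.9]
finger_gap: 0.0699
```

>>> {"fn": "servo_tool", "kwargs": {
  "commands": [
    [0,0,0,0,0,0,-1],
    [0,0,0,0,0,0,-1],
    [0,0,0,0,0,0,-1],
    [0,0,0,0,0,0,-1],
    [0,0,0,0,0,0,-1]
  ]
}}

```text
time: 13.58
ee_pos: [0.5196, -0.086, 0.025]
orientation: [[-0.069, -0.998, 0.001], [-0.998, 0.069, -0.001], [0.0, -0.001, -1.0]]
ft_force: [-2.4, 0.4, 10.3]
finger_gap: 0.0537
```

>>> {"fn": "servo_tool", "kwargs": {
  "commands": [
    [0,0,0,0,0,-0.5,-1],
    [0,0,0,0,0,-2,-1],
    [0,0,0,0,0,-3,-1],
    [0,0,0,0,0,-3,-1],
    [0,0,0,0,0,-3,-1],
    [0,0,0,0,0,-2,-1],
    [0,0,0,0,0,0,-1],
    [0,0,0,0,0,0,-1]
  ]
}}

```text
time: 14.58
ee_pos: [0.5189, -0.0857, 0.1581]
orientation: [[-0.069, -0.998, -0.001], [-0.998, 0.069, 0.0], [-0.0, 0.001, -1.0]]
ft_force: [0.4, 0.3, -2.5]
finger_gap: 0.0538
```

```bash
python3 -c "
from h import *
plan(.5868,.2586,.16,-90.47)
im=arm.get_image('wrist');cv2.imwrite('pics/w7.png',im)"
```

```text
t 14.57 pos [ 0.5189 -0.0857  0.1581] ang -93.96 | turn(tool) [ 0.001   0.0001 -0.061 ] | then shift cm (target axes) [-34.49  -6.51  -0.19] F [ 0.4  0.3 -2.5] gap 0.0538
```

View pics/w7.png

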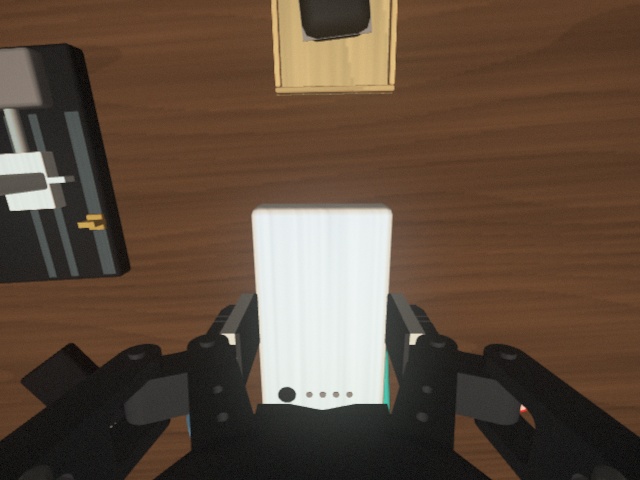

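>>> {"fn": "servo_tool", "kwargs": {
  "commands": [
    [0,0,-0.061,-1.5,0,0,-1],
    [0,0,0,-3,-0.6,0,-1],
    [0,0,0,-4,-1,0,-1],
    [0,0,0,-4,-1,0,-1],
    [0,0,0,-4,-1,0,-1],
    [0,0,0,-4,-1,0,-1],
    [0,0,0,-4,-1,0,-1],
    [0,0,0,-4,-0.7,0,-1]
  ]
}}

```text
time: 15.62
ee_pos: [0.5852, 0.2009, 0.158]
orientation: [[-0.005, -1.0, -0.001], [-1.0, 0.005, -0.0], [0.0, 0.001, -1.0]]
ft_force: [0.4, 0.5, -1.7]
finger_gap: 0.0538
```

>>> {"fn": "servo_tool", "kwargs": {
  "commands": [
    [0,0,0,-3,-0.2,0,-1],
    [0,0,0,-2,0,0,-1],
    [0,0,0,-1,0,0,-1],
    [0,0,0,0,0,0,-1],
    [0,0,0,0,0,0,-1],
    [0,0,0,0,0,0,-1]
  ]
}}

```text
time: 16.38
ee_pos: [0.5882, 0.2577, 0.1589]
orientation: [[-0.009, -1.0, 0.0], [-1.0, 0.009, -0.0], [0.0, -0.0, -1.0]]
ft_force: [-0.6, -0.5, -2.0]
finger_gap: 0.0539
```

```bash
python3 -c "
from h import *
plan(.5867,.2587,.075,-90.47)
im=arm.get_image('wrist');cv2.imwrite('pics/w8.png',im)"
```

```text
t 16.38 pos [0.5882 0.2577 0.1589] ang -90.52 | turn(tool) [-0.     -0.0001 -0.0009] | then shift cm (target axes) [-0.09  0.15  8.39] F [-0.6 -0.5 -2. ] gap 0.0539
```

View pics/w8.png

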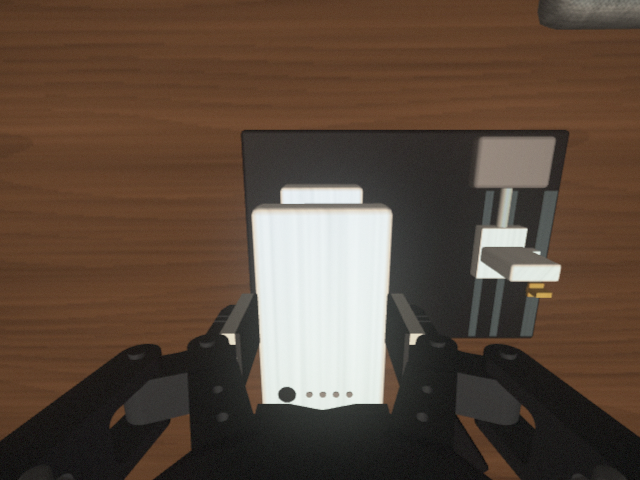

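```bash
python3 -c "
from h import *
C=cam('wrist')
for u,v,z in [(322,206,.150),(253,214,.150),(391,214,.150),(322,186,.05),(281,192,.05),(362,192,.05)]: print(u,v,px2w('wrist',u,v,z,C).round(4))
im=cv2.imread('pics/w8.png');crop(im,240,170,405,250,4,'w8c.png')"
```

```text
322 206 [0.6365 0.2578 0.15  ]
253 214 [0.6337 0.2844 0.15  ]
391 214 [0.6332 0.2313 0.15  ]
322 186 [0.6346 0.2579 0.05  ]
281 192 [0.6309 0.2851 0.05  ]
362 192 [0.6305 0.2313 0.05  ]
```

View pics/w8c.png

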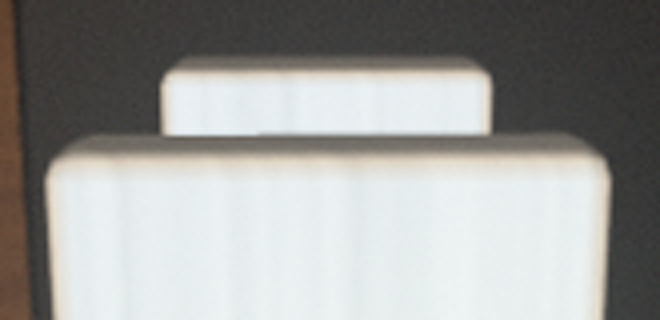

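>>> {"fn": "servo_tool", "kwargs": {
  "commands": [
    [0,0,0,-0.06,0.15,1.5,-1],
    [0,0,0,0,0,2,-1],
    [0,0,0,0,0,2,-1],
    [0,0,0,0,0,1.4,-1],
    [0,0,0,0,0,0.7,-1],
    [0,0,0,0,0,0.3,-1],
    [0,0,0,0,0,0,-1],
    [0,0,0,0,0,0,-1]
  ]
}}

```text
time: 17.42
ee_pos: [0.5868, 0.2593, 0.0804]
orientation: [[-0.008, -1.0, 0.001], [-1.0, 0.008, 0.0], [-0.0, -0.001, -1.0]]
ft_force: [0.7, -1.7, -1.4]
finger_gap: 0.0541
```

>>> {"fn": "servo_tool", "kwargs": {
  "commands": [
    [0,0,0,0,0,0.2,-1],
    [0,0,0,0,0,0.1,-1],
    [0,0,0,0,0,0.06,-1],
    [0,0,0,0,0,0,-1]
  ]
}}

```text
time: 17.92
ee_pos: [0.5866, 0.2591, 0.0762]
orientation: [[-0.008, -1.0, -0.0], [-1.0, 0.008, -0.0], [0.0, 0.0, -1.0]]
ft_force: [-1.2, 1.4, -2.3]
finger_gap: 0.0542
```

>>> {"fn": "servo_tool", "kwargs": {
  "commands": [
    [0,0,0,0.06,0,0.06,-1],
    [0,0,0,0,0,0.05,-1],
    [0,0,0,0,0,0,-1],
    [0,0,0,0,0,0,-1]
  ]
}}

```text
time: 18.42
ee_pos: [0.5866, 0.2586, 0.0751]
orientation: [[-0.008, -1.0, 0.0], [-1.0, 0.008, -0.0], [0.0, -0.0, -1.0]]
ft_force: [-0.5, -0.5, -1.8]
finger_gap: 0.0541
```

>>> {"fn": "servo_tool", "kwargs": {
  "commands": [
    [0,0,0,0,0,0.05,-1],
    [0,0,0,0,0,0,-1],
    [0,0,0,0,0,0,-1]
  ]
}}

```text
time: 18.8
ee_pos: [0.5866, 0.2586, 0.0751]
orientation: [[-0.008, -1.0, 0.0], [-1.0, 0.008, -0.0], [0.0, -0.0, -1.0]]
ft_force: [-2.3, -1.1, 5.8]
finger_gap: 0.0536
```

>>> {"fn": "servo_tool", "kwargs": {
  "commands": [
    [0,0,0,0,0,0.04,-1],
    [0,0,0,0,0,0,-1],
    [0,0,0,0,0,0,-1]
  ]
}}

```text
time: 19.18
ee_pos: [0.5866, 0.2586, 0.075]
orientation: [[-0.008, -1.0, 0.0], [-1.0, 0.008, 0.0], [-0.0, -0.0, -1.0]]
ft_force: [-2.9, -1.7, 9.2]
finger_gap: 0.054
```

Contact. I'll ease off slightly, then release.

>>> {"fn": "servo_tool", "kwargs": {
  "commands": [
    [0,0,0,0,0,-0.05,-1],
    [0,0,0,0,0,0,0.4],
    [0,0,0,0,0,0,0.6],
    [0,0,0,0,0,0,1],
    [0,0,0,0,0,0,1],
    [0,0,0,0,0,0,1]
  ]
}}

```text
time: 19.92
ee_pos: [0.5866, 0.2586, 0.0747]
orientation: [[-0.008, -1.0, 0.0], [-1.0, 0.008, -0.0], [0.0, -0.0, -1.0]]
ft_force: [0.0, -0.5, -0.2]
finger_gap: 0.0856
```

>>> {"fn": "servo_tool", "kwargs": {
  "commands": [
    [0,0,0,0,0,-1,1],
    [0,0,0,0,0,-3,1],
    [0,0,0,0,0,-3.5,1],
    [0,0,0,0,0,-2.5,1],
    [0,0,0,0,0,0,1],
    [0,0,0,0,0,0,1]
  ]
}}

```text
time: 20.68
ee_pos: [0.5862, 0.2585, 0.1742]
orientation: [[-0.008, -1.0, -0.001], [-1.0, 0.008, -0.0], [0.0, 0.001, -1.0]]
ft_force: [-0.6, -0.1, 0.1]
finger_gap: 0.0854
```

```bash
python3 -c "
from h import *
plan(.58,.1234,.16,0)
im=rect('wrist',235,110,405,325,.066);cv2.imwrite('pics/w9.png',im)
t=arm.get_image('top');cv2.imwrite('pics/top9.png',t);crop(t,125,185,250,285,6,'t9.png')"
```

```text
t 20.68 pos [0.5862 0.2585 0.1742] ang -90.47 | turn(tool) [ 8.000e-04  3.000e-04 -1.579e+00] | then shift cm (target axes) [-0.62 13.51  1.42] F [-0.6 -0.1  0.1] gap 0.0854
wrist ((586.981689453125, 258.98779296875), (55.38180160522461, 95.09310150146484), 89.74446868896484)
```

View pics/w9.png

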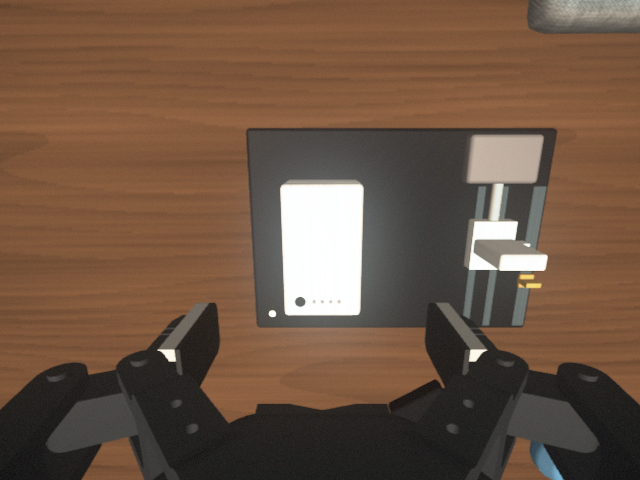

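View pics/t9.png

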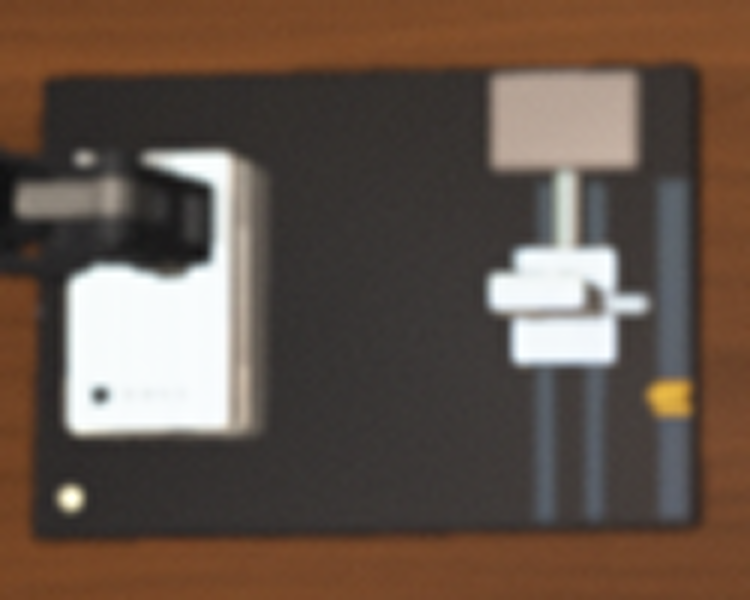

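The thin bank is squarely on the thick one: both centres are within about 0.5 mm and the angle is under 0.3°. Now I'll turn the gripper for the slide.

>>> {"fn": "servo_tool", "kwargs": {
  "commands": [
    [0,0,-0.1,2,0,0,1],
    [0,0,-0.175,3,0,0,1],
    [0,0,-0.18,3,0,0,1],
    [0,0,-0.185,2,0,0,1],
    [0,0,-0.185,0,0,0,1],
    [0,0,-0.185,0,0,0,1],
    [0,0,-0.185,0,0,0,1],
    [0,0,-0.185,0,0,0,1]
  ]
}}

```text
time: 21.78
ee_pos: [0.6055, 0.1617, 0.1737]
orientation: [[0.981, -0.192, -0.002], [-0.192, -0.981, -0.0], [-0.001, 0.001, -1.0]]
ft_force: [0.3, 0.2, 0.3]
finger_gap: 0.0853
```

>>> {"fn": "servo_tool", "kwargs": {
  "commands": [
    [0,0,-0.12,0,0,0,1],
    [0,0,-0.079,0,0,0,1],
    [0,0,0,0,0,0,1],
    [0,0,0,0,0,0,1]
  ]
}}

```text
time: 22.28
ee_pos: [0.6056, 0.1617, 0.1742]
orientation: [[1.0, -0.002, -0.001], [-0.002, -1.0, -0.0], [-0.001, 0.0, -1.0]]
ft_force: [0.3, -1.1, -0.3]
finger_gap: 0.0859
```

```bash
python3 -c "
from h import *
plan(.58,.1234,.16,-0.5)
cv2.imwrite('pics/w10.png',arm.get_image('wrist'))"
```

```text
t 22.27 pos [0.6056 0.1617 0.1742] ang -0.10 | turn(tool) [0.0002 0.0007 0.007 ] | then shift cm (target axes) [-2.53  3.85  1.42] F [ 0.3 -1.1 -0.3] gap 0.0859
```

View pics/w10.png

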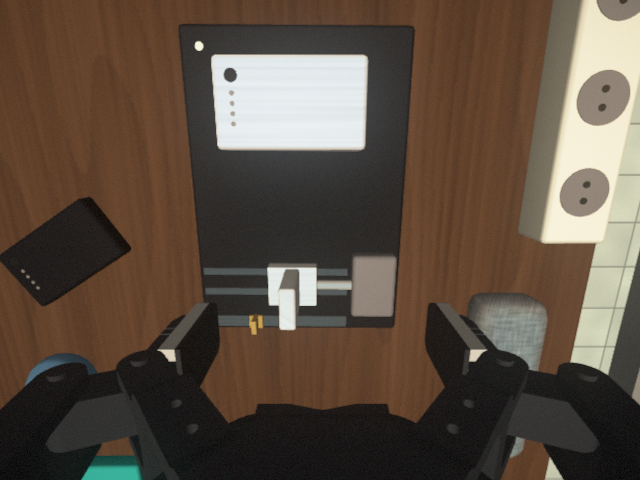

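```bash
python3 -c "
from h import *
im=cv2.imread('pics/w10.png');crop(im,240,240,340,340,6,'w10c.png')"
```

```text
(no output)
```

View pics/w10c.png

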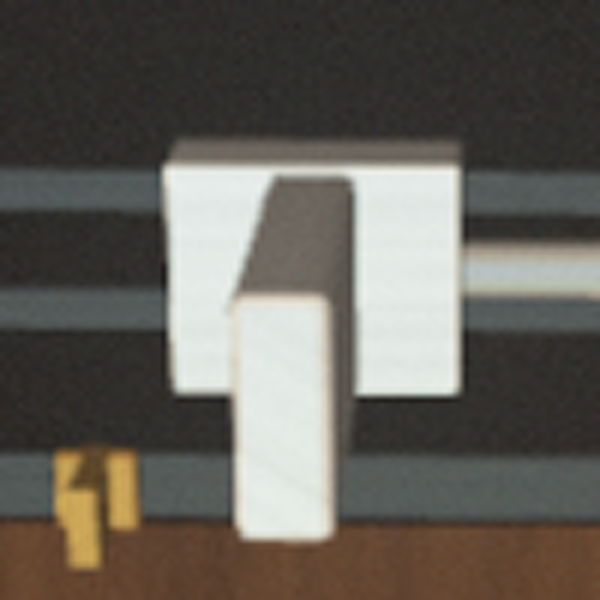

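```bash
python3 -c "
from h import *
C=cam('wrist')
print(C[1].T@-C[2])
for k,x,y,z in [('mark',84.5,529,.032),('marktop',84.5,488,.032),('markbot',84.5,570,.032),('foot',97,490,.018),('blk l',168,280,.031),('blk r',461,280,.031),('blk t',312,163,.031),('blk b',312,396,.031),('grip',283,300,.075),('grip',287,538,.075),('gl',236,418,.075),('gr',331,418,.075)]:
  print(k,px2w('wrist',(x+.5)/6-.5+240,(y+.5)/6-.5+240,z,C).round(4))"
```

```text
[0.60621013 0.23000525 0.29759846]
mark [0.5481 0.0862 0.032 ]
marktop [0.5484 0.0926 0.032 ]
markbot [0.5477 0.0798 0.032 ]
foot [0.5472 0.085  0.018 ]
blk l [0.5613 0.1235 0.031 ]
blk r [0.6014 0.1234 0.031 ]
blk t [0.5815 0.1403 0.031 ]
blk b [0.5806 0.1061 0.031 ]
grip [0.5818 0.1386 0.075 ]
grip [0.5814 0.1083 0.075 ]
gl [0.5759 0.1238 0.075 ]
gr [0.587  0.1238 0.075 ]
```

>>> {"fn": "servo_tool", "kwargs": {
  "commands": [
    [0,0,0,-1.2,1.9,0,1],
    [0,0,0,-1.2,1.9,2,1],
    [0,0,0,0,0,2,1],
    [0,0,0,0,0,2,1],
    [0,0,0,0,0,0,1],
    [0,0,0,0,0,0,1]
  ]
}}

```text
time: 23.08
ee_pos: [0.582, 0.1238, 0.1153]
orientation: [[1.0, -0.0, 0.001], [-0.0, -1.0, -0.0], [0.001, 0.0, -1.0]]
ft_force: [0.7, 0.8, 0.7]
finger_gap: 0.0854
```

```bash
python3 -c "
from h import *
plan(.5815,.1235,.058,-.5)
cv2.imwrite('pics/w11.png',arm.get_image('wrist'))"
```

```text
t 23.07 pos [0.582  0.1238 0.1153] ang -0.02 | turn(tool) [ 0.     -0.0006  0.0084] | then shift cm (target axes) [-0.05  0.03  5.73] F [0.7 0.8 0.7] gap 0.0854
```

View pics/w11.png

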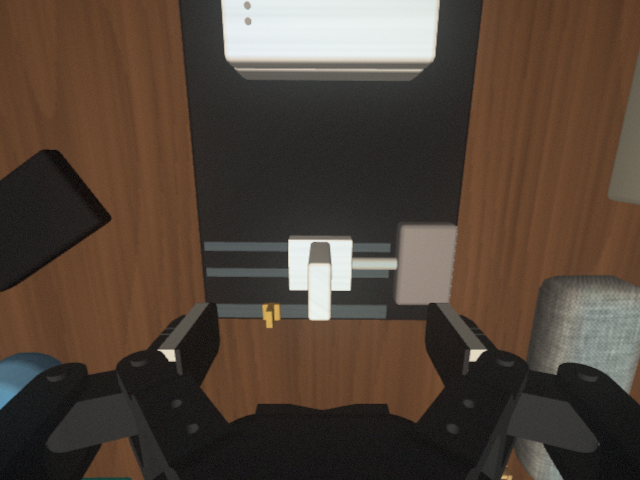

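>>> {"fn": "servo_tool", "kwargs": {
  "commands": [
    [0,0,0.008,0,0,2,1],
    [0,0,0,0,0,2,1],
    [0,0,0,0,0,1.2,1],
    [0,0,0,0,0,0.5,1],
    [0,0,0,0,0,0,0],
    [0,0,0,0,0,0,-0.4],
    [0,0,0,0,0,0,-1],
    [0,0,0,0,0,0,-1]
  ]
}}

```text
time: 24.12
ee_pos: [0.5815, 0.1237, 0.058]
orientation: [[1.0, -0.008, -0.0], [-0.008, -1.0, -0.0], [-0.0, 0.0, -1.0]]
ft_force: [-24.6, 0.8, 19.5]
finger_gap: 0.0119
```

>>> {"fn": "servo_tool", "kwargs": {
  "commands": [
    [0,0,0,0,0,0,-1],
    [0,0,0,0,0,0,-1],
    [0,0,0,0,0,0,-1],
    [0,0,0,0,0,0,-1]
  ]
}}

```text
time: 24.62
ee_pos: [0.5809, 0.1237, 0.0582]
orientation: [[1.0, -0.008, -0.002], [-0.008, -1.0, -0.0], [-0.002, 0.0, -1.0]]
ft_force: [-6.1, 0.0, 7.3]
finger_gap: 0.0114
```

```bash
python3 -c "
from h import *
plan(.548,.1235,.058,-.5)
cv2.imwrite('pics/w12.png',arm.get_image('wrist'))"
```

```text
t 24.62 pos [0.5809 0.1237 0.0582] ang -0.46 | turn(tool) [0.0002 0.0016 0.0007] | then shift cm (target axes) [-3.29  0.05  0.02] F [-6.1  0.   7.3] gap 0.0114
```

View pics/w12.png

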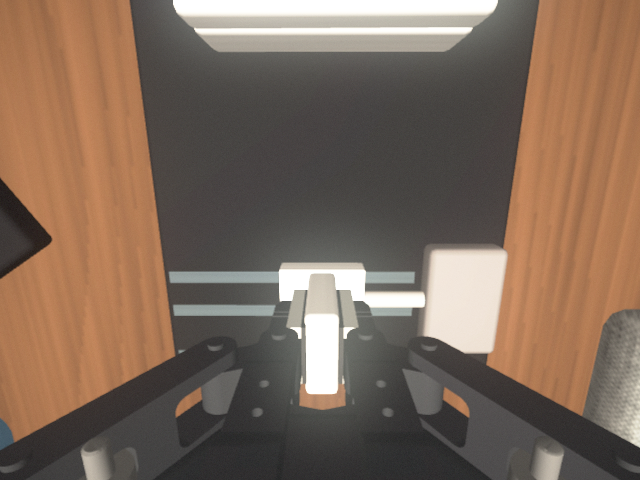

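>>> {"fn": "servo_tool", "kwargs": {
  "commands": [
    [0,0,0,-0.3,0,0,-1],
    [0,0,0,-0.6,0,0,-1],
    [0,0,0,-0.7,0,0,-1],
    [0,0,0,-0.7,0,0,-1],
    [0,0,0,-0.6,0,0,-1],
    [0,0,0,-0.3,0,0,-1],
    [0,0,0,0,0,0,-1],
    [0,0,0,0,0,0,-1]
  ]
}}

```text
time: 25.68
ee_pos: [0.5507, 0.124, 0.0582]
orientation: [[1.0, -0.008, 0.003], [-0.008, -1.0, 0.0], [0.003, -0.0, -1.0]]
ft_force: [6.2, -0.8, 0.9]
finger_gap: 0.0114
```

```bash
python3 -c "
from h import *
plan(.5475,.1235,.058,-.5)
t=arm.get_image('top');crop(t,185,185,250,265,9,'t13.png')
s=arm.get_image('scene');crop(s,330,140,450,225,6,'s13.png')
cv2.imwrite('pics/w13.png',arm.get_image('wrist'))"
```

```text
t 25.68 pos [0.5507 0.124  0.0582] ang -0.46 | turn(tool) [-0.0002 -0.0032  0.0006] | then shift cm (target axes) [-0.32  0.05  0.02] F [ 6.2 -0.8  0.9] gap 0.0114
```

View pics/t13.png

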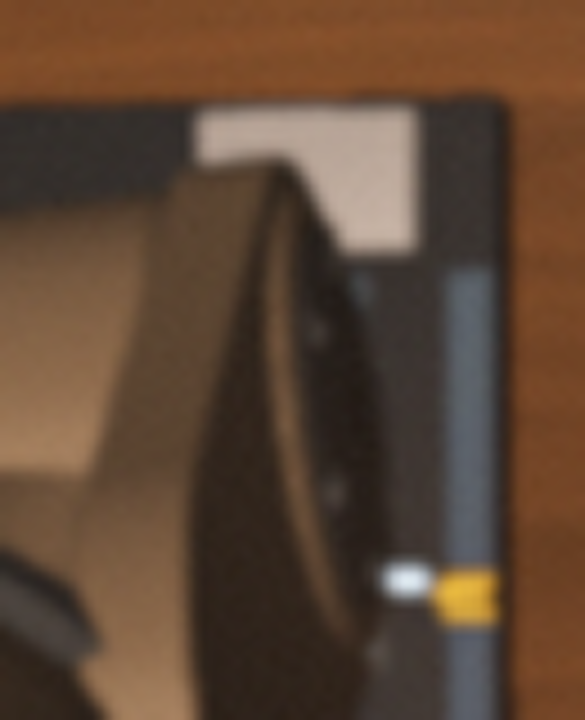

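View pics/s13.png

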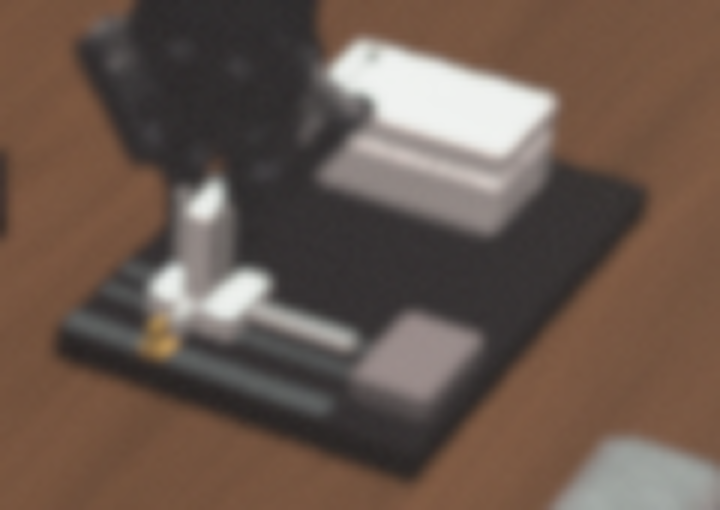

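View pics/w13.png

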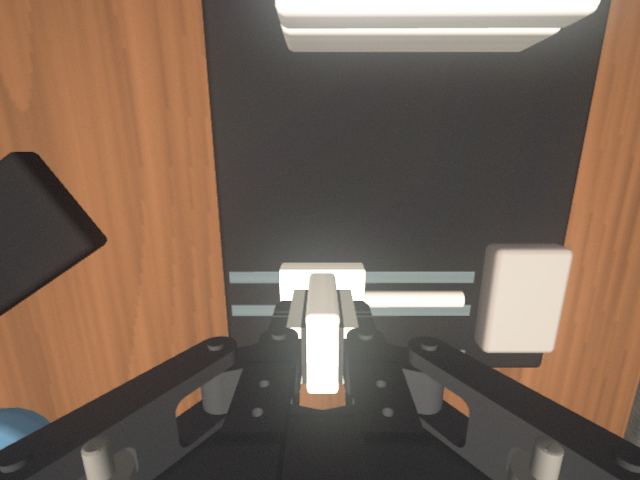

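>>> {"fn": "servo_tool", "kwargs": {
  "commands": [
    [0,0,0,-0.2,0,0,-1],
    [0,0,0,-0.15,0,0,-1],
    [0,0,0,0,0,0,-1],
    [0,0,0,0,0,0,-1],
    [0,0,0,0,0,0,-1]
  ]
}}

```text
time: 26.45
ee_pos: [0.5474, 0.124, 0.0582]
orientation: [[1.0, -0.008, 0.003], [-0.008, -1.0, 0.0], [0.003, -0.0, -1.0]]
ft_force: [7.8, 0.2, 1.2]
finger_gap: 0.0111
```

```bash
python3 -c "
from h import *
plan(.5475,.1235,.058,-.5)
t=arm.get_image('top');cv2.imwrite('pics/top14.png',t);crop(t,215,235,250,265,18,'t14.png')
s=arm.get_image('scene');cv2.imwrite('pics/scene14.png',s);crop(s,340,180,380,210,18,'s14.png')
plan(.5475,.1235,.058,-.5)"
```

```text
t 26.45 pos [0.5474 0.124  0.0582] ang -0.46 | turn(tool) [-0.0003 -0.0035  0.0006] | then shift cm (target axes) [0.01 0.05 0.02] F [7.8 0.2 1.2] gap 0.0111
t 26.55 pos [0.5474 0.124  0.0582] ang -0.46 | turn(tool) [-0.0002 -0.0035  0.0007] | then shift cm (target axes) [0.02 0.05 0.02] F [ 6.7 -0.5  1.3] gap 0.0113
```

View pics/t14.png

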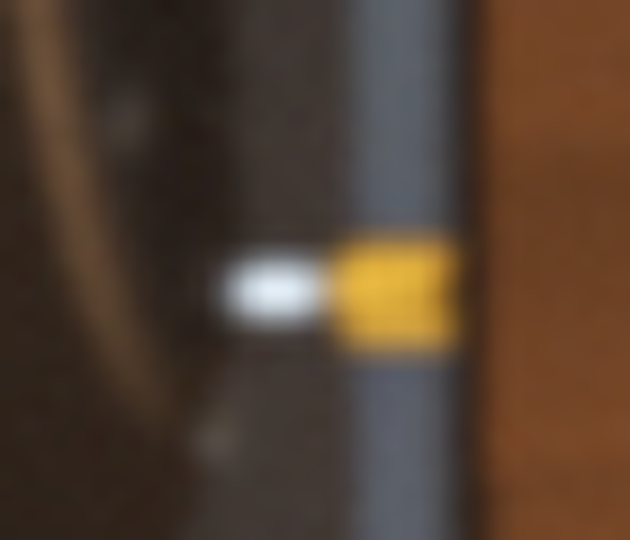

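View pics/s14.png

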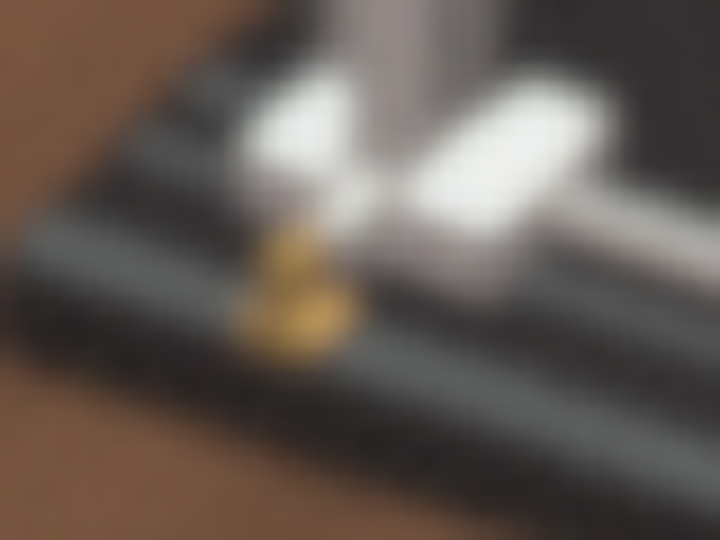

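```bash
python3 -c "
from h import *
C=cam('scene')
f=lambda p:((w2px('scene',p,C)-[340,180]+.5)*18-.5).round(0)
for p in [(.548,.0855,.032),(.548,.0945,.030),(.543,.0945,.030),(.553,.0945,.030)]: print(p,f(p))
C=cam('top')
g=lambda x,y,z:px2w('top',(x+.5)/18-.5+215,(y+.5)/18-.5+235,z,C)
print(g(275,291,.03),g(395,295,.032),g(395,295,.022))
crop(cv2.imread('pics/top14.png'),120,180,250,290,6,'t14b.png')
"
```

```text
(0.548, 0.0855, 0.032) [313. 245.]
(0.548, 0.0945, 0.03) [344. 225.]
(0.543, 0.0945, 0.03) [312. 215.]
(0.553, 0.0945, 0.03) [376. 236.]
[0.5461831  0.09992464 0.03      ] [0.54514711 0.08531531 0.032     ] [0.54598335 0.08706896 0.022     ]
```

View pics/scene14.png

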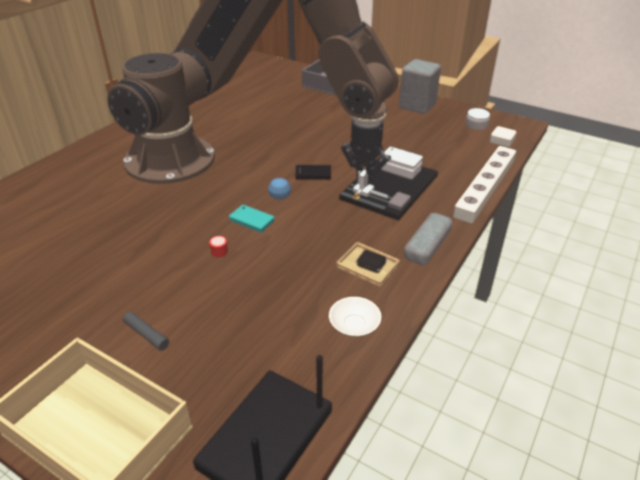

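View pics/t14b.png

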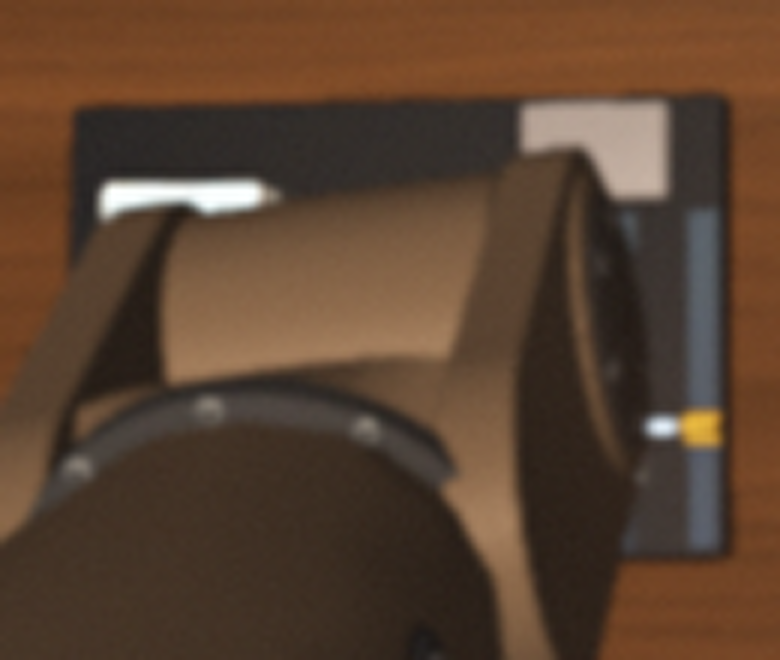

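>>> {"fn": "servo_tool", "kwargs": {
  "commands": [
    [0,0,0,0,0,0,-1],
    [0,0,0,0,0,0,-1],
    [0,0,0,0,0,0,-1],
    [0,0,0,0,0,0,-1],
    [0,0,0,0,0,0,-1],
    [0,0,0,0,0,0,-1]
  ]
}}

```text
time: 27.3
ee_pos: [0.5474, 0.124, 0.0582]
orientation: [[1.0, -0.008, 0.003], [-0.008, -1.0, 0.0], [0.003, -0.0, -1.0]]
ft_force: [7.1, -0.2, 1.7]
finger_gap: 0.0114
```

```bash
python3 -c "
from h import *
plan(.5475,.1235,.058,-.5)
print(arm.close_job())"
```

```text
t 27.30 pos [0.5474 0.124  0.0582] ang -0.46 | turn(tool) [-0.0002 -0.0035  0.0007] | then shift cm (target axes) [0.02 0.05 0.02] F [ 7.1 -0.2  1.7] gap 0.0114
the job is handed in; nothing more can be done
None
```

I placed the thick bank on the charging pad and the thin bank on top of it. Then I pulled the slide out to the brass mark, and I handed the job in at 27.3 s with the gripper still holding it.

What the last checks showed:
- **Thick bank:** measured centre (0.5868, 0.2586) against a pad centre of about (0.586, 0.2575), so about 1 mm off.
- **Thin bank:** measured centre (0.5870, 0.2590), within about 0.5 mm of the thick bank and within about 0.3° of it. I measured this after letting go and before the pull. After the pull, the banks looked undisturbed in the top and scene views, but the arm partly hid them.
- **Slide:** pulled out about 33.5 mm. The top camera puts the pointer 0.2–1 mm from the mark. The arm is still, the jaws are closed on the 12 mm grip, and the wrist feels about 7 N of spring pull.
- **Other things:** none looked moved in the scene view. I did not measure each one.

The wrist and top cameras disagreed by about 2 mm in x, which is within their calibration. The scene view was too blurred to confirm the pointer any closer, so that figure rests on the top camera and the measured travel.

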